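Tap the heel home in the pinning fixture

TASK

Pick up the wooden mallet and, with its head, nudge the shoe heel along the channel of the heel-pinning fixture in small gentle taps until it is fully home against the stop hidden under the guard. Move the heel with the mallet only, not with the hand. Then lay the mallet down flat on the open bench, clear of the fixture.

Things in the scene. Friction and masses are not known exactly. Their poses are not given: they have to be found in the camera images.
- mallet: Loose wooden mallet, 280 g, lying flat, handle towards the robot (within 25 deg); not the slim steel hammer. Block head 50 (x) x 90 (y) x 50 mm; strikes with its ends, y = +-45 mm. Handle 22 mm wide (y), 20 thick, from x = -25 to -155 mm at the head's mid-height. Origin: head centre, 25 mm above the bench. Centre of mass near x = -13 mm; gripped across the handle at x = -50 mm it carries level.
- heel: Loose stacked shoe heel, 110 to 180 g, flat in the fixture's channel: 66 mm long (x), 60 wide, 40 high. Rounded back at x = -33 mm, to be tapped; flat front at x = +33 mm, to meet the stop. Origin: centre of its underside. Slides with about 1 N of friction. (A smaller spare heel lies on the bench: not wanted.)
- jig: Fixed fixture; origin: centre of its underside, on the bench; x: push direction (to the robot's right). Base 300 (x) x 96 x 8 mm. Channel 68 wide between rails 12 wide, tops 18 above the bench. Grey guard over x = 48 to 150: roof top 64 high, cylinder on it to 133. To tap, carry the head's underside 20 mm above the bench, square to the channel, handle over the robot-side rail.
- stop: Fixed steel stop block hidden inside the guard; its setting differs from run to run, at jig x = 75 to 95 mm. Origin: mid-channel, on the face that meets the heel, at the channel floor; x as the jig's x. With the heel home, the heel's origin is 33 mm before this point, its back sticks out 19 to 39 mm from the guard, and it goes no farther.
Things that resemble listed ones, but are neither listed nor needed, are in the scene too. What is shaped like the heel but green is not meant. Leave any pink look-alike of the mallet alone.

How it is judged:
On the way, in this order (a step that is already met when the one before it is completed fails the run):
1. the mallet is picked up off the bench (height (world z) of mallet above 0.035 m and contact force between the fingers and mallet above 1 N), for 0.2 s.
2. the held mallet touches the heel as it comes home against the stop (front within 10 mm of it) (x of heel in the frame of stop above -0.043 m and y of heel in the frame of stop between -0.015 and 0.015 m and z of heel in the frame of stop below 0.008 m and angle between heel's own z axis and vertical below 0.17 rad and contact force between mallet and heel above 0.2 N and contact force between the fingers and mallet above 1 N).
At the end, for the whole second after the job is handed in: The heel lies flat in the channel, its front within 10 mm of the stop, at rest; the mallet lies flat on the bench itself (head centre less than 31 mm above it, handle within 10 degrees of level), released and at rest (x of heel in the frame of stop above -0.043 m and y of heel in the frame of stop between -0.015 and 0.015 m and z of heel in the frame of stop below 0.008 m and angle between heel's own z axis and vertical below 0.17 rad and linear speed of each of heel, mallet below 0.02 m/s and height (world z) of mallet below 0.031 m and angle between mallet's own x axis and vertical between 1.4 and 1.74 rad); the robot touches nothing.
It fails at once if the hand or arm touches the heel (contact force between any of the fingers, the arm and heel above 1 N).
It fails at once if the heel is knocked hard (faster than 0.5 m/s) instead of tapped gently (linear speed of heel above 0.5 m/s).
It also fails if it takes over 61 s, if anything falls off the work surface, if the arm or the gripper's body presses on something with over 40 N, if the wrist force passes 120 N, or if a joint passes its speed limit or range.

ROBOT

A 6-joint arm with a two-finger parallel gripper is mounted at the origin on the work surface. World frame = base frame: x ahead of the robot, y to its left, z up, the work surface at z = 0. Lengths are in m, angles in rad, forces in N, time in s.
With the tool pointing down it reaches from about 0.25 to 0.725 m from the base axis. Payload 4 kg.
Tool frame: the origin (TCP) lies midway between the tips of the shut fingers; the grasp point (between the pads) lies 19 mm behind it; z points along the fingers, y is the line along which they close (so a half turn about z gives the same grasp; the last joint's range is limited). The gripper opens to 85 mm and grips with 20 to 120 N. Pads are 22 mm wide; open, the fingers measure 114 mm over their backs; the gripper's body (76 mm by 85 mm) begins 54 mm behind the grasp point. The pads swing forward as they close: fully open they stand 13 mm farther back than shut.
Start: joints at [1.198, 0.241, 0.005, 1.335, 0, 1.571], TCP at [0.182, 0.466, 0.231] pointing down, gripper open.
Joint ranges: [-2.72, 2.72], [-1.05, 1.87], [-1.09, 1.28], [-1.99, 2.15], [-1.42, 1.44], [-3.14, 3.14]. Speed limits (rad/s): [2.79, 2.79, 3.14, 3.14, 3.14, 3.14].

INTERFACE

Orientations are given as [roll, pitch, yaw] about the fixed x, y, z axes, in that order (R = Rz(yaw) Ry(pitch) Rx(roll)).
In Python, from plant import arm gives the robot as it stands. The module is installed in compiled form; this text tells all that it offers.
- The arm moves only by the shell command python3 -m creep 'ROWS' [OPENING] [FORCE]. ROWS is JSON, one flat list of numbers, 6 for each row, row after row: the shift along the world's x, y, z scaled (see below), then the turn, a rotation vector about the world's x, y, z scaled (see below). In form: [tx, ty, tz, ax, ay, az, tx, ty, tz, ax, ay, az, ...]. A call has 1 to 20 rows; each row shifts and turns the commanded pose from where the row before left it; what a row does not reach is not made up. The controller multiplies each number of a shift by 0.08 m and each number of a turn by 45 degrees. A row lasts 1/12 s, in which the tool goes at most 41.7 mm and 7.16 degrees, less where a joint would pass 70% of its speed; a pose out of reach is approached as far as the arm can. A call with a number of a shift or a turn outside -1 to 1 is refused whole. A call with a gripper value outside its range is refused whole. OPENING is the finger opening in mm, from 0 to 85.4, set as the call begins (- or left out, the last holds). The fingers move at their own pace and stop on an object; FORCE is the grip in N (left out, the last holds). Time passes only in rows, so rows that do not move let the fingers close. It gives the time, the measured TCP pose, the force and the opening at its end, in the units of the state.
- arm.sense(): the state, without advancing time (a new reading comes with each control period).
- arm.snapshot(name): name is "side" or "top"; returns a dict with "color" (384x512x3 uint8, blue, green, red), "range_z" (384x512 float32, m along the optical axis (not along the pixel's ray), 0 where there is no reading), "mtx" (3x3 intrinsics, pixels), "k1" (the pictures are not rectified: a ray, as slopes to the right and down, at radius r is drawn at 1 + k1 r^2 times it, then the intrinsics apply), "R" (3x3) and "t" (3): a world point X has camera coordinates R X + t. Camera axes: x right, y down, z forward; pixel columns grow to the right and rows downward; lengths in m; the calibration is good to about 2 mm. A picture is of the moment at which its call begins.
- arm.job_done(): hands the job in, once; it reports no verdict.
The state is a dict: "time_s": time; "joints": joint angles; "dq": joint speeds; "joint_torque": joint torques, N m; "tcp_pos": TCP position; "tcp_rot": TCP orientation; "contact_force": force on the tool from outside, world axes, zero at the start; "torque": the same for the moment, N m; "grip_width": finger opening in m.
Only numpy, scipy, OpenCV 4.12 (cv2) and the standard library are available. Lean on these libraries where they do the work, as an engineer would, in place of code of your own. Each camera call takes 0.05 s, during which the arm holds its last target. There are 200 camera calls.

## Working session

There is one attempt and no reset: what is moved stays moved. The work goes in short steps, Python scripts to look and compute and a shell command to move; the robot and the scene stay as the last step left them, time stands still between calls to the robot, and variables do not carry over. Pictures are saved under pics/ and viewed, on a budget of 10 in all, crops included, one or two more only if the job needs it, and the job is handed in when it is done.

```bash
mkdir -p pics
cat > h.py <<'E'
import numpy as np, cv2
from plant import arm
def snap(n):
    s=arm.snapshot(n); return s
def world(s):
    h,w=s["range_z"].shape; u,v=np.meshgrid(np.arange(w),np.arange(h))
    K=s["mtx"]; p=np.stack([u,v],-1).reshape(-1,1,2).astype(np.float64)
    n=cv2.undistortPoints(p,np.array(K,float),np.array([s["k1"],0,0,0.])).reshape(h,w,2)
    z=s["range_z"]; c=np.dstack([n[...,0]*z,n[...,1]*z,z])
    W=(c-np.array(s["t"]))@np.array(s["R"]); W[z==0]=np.nan
    return W
E
python3 - <<'E'
from h import *
for n in("top","side"):
    s=snap(n); cv2.imwrite(f"pics/{n}0.png",s["color"]); np.savez(f"{n}0.npz",W=world(s),c=s["color"]); print(n,-np.array(s["R"]).T@s["t"],s["mtx"],s["k1"])
print(arm.sense())
E
```

```text
top [ 0.25013137 -0.01280326  1.32772279] [[445.6269687    0.         260.53228183]
 [  0.         445.6269687  190.08995042]
 [  0.           0.           1.        ]] 0.03648960382044634
side [0.07175158 0.82492173 0.60279545] [[402.70028707   0.         257.48968852]
 [  0.         402.70028707 193.15620321]
 [  0.           0.           1.        ]] -0.04875754338330515
{'time_s': 0.1, 'joints': array([1.19800575e+00, 2.41343140e-01, 3.87349545e-03, 1.33518548e+00,
       1.70799456e-05, 1.57081944e+00]), 'dq': array([-0.00152404, -0.00381145,  0.00167713,  0.00087077,  0.00078312,
        0.00135806]), 'joint_torque': array([-3.06597522e-04, -3.73137546e+01,  2.53010005e+01,  1.08716244e-02,
        1.96086194e-05, -4.40482722e-06]), 'tcp_pos': array([0.18190171, 0.46514436, 0.23050477]), 'tcp_rot': array([-3.13973385e+00, -1.70369597e-05,  2.76877893e+00]), 'contact_force': array([-0.25202559,  0.40472151,  0.15483863]), 'torque': array([ 0.002573  , -0.03785158, -0.04013077]), 'grip_width': 0.08521861509458738}
```

View pics/top0.png

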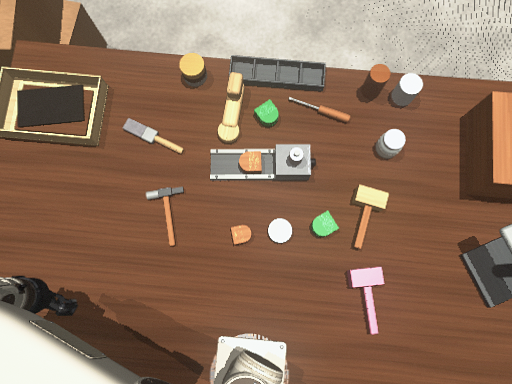

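View pics/side0.png

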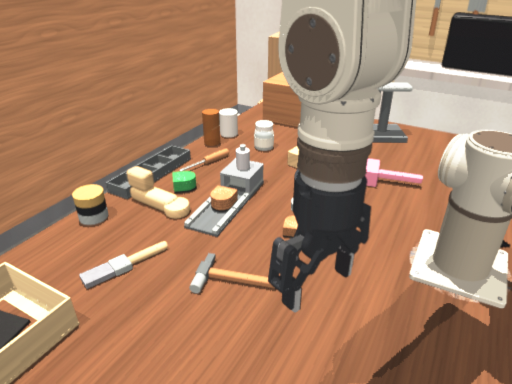

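The top view shows the wooden mallet's head at (371,197) with its handle running to (360,247). The jig is at (262,163), with the orange heel at (251,161) and the grey guard at (294,160). The side view matches, with the arm to the left of the jig. Next I measure these.

Run:
```python
from h import *
d=np.load("top0.npz"); W=d["W"]; c=d["c"]; hsv=cv2.cvtColor(c,cv2.COLOR_BGR2HSV)
def roi(a,b,e,f,m):
    k=np.zeros(m.shape,bool); k[e:f,a:b]=1; return k&m
def rep(n,m):
    P=W[m]; P=P[~np.isnan(P).any(1)]; r=cv2.minAreaRect(P[:,:2].astype(np.float32))
    print(n,len(P),"c",np.round(r[0],4),"size",np.round(r[1],4),"ang",round(r[2],1),"z50",np.round(np.median(P[:,2]),4),"mean",np.round(P.mean(0),4)); return P
Z=np.nan_to_num(W[...,2])
print("bench z",np.median(Z[260:300,200:300]))
rep("mallet head",roi(345,395,175,215,Z>.042))
P=rep("handle",roi(345,395,212,252,(Z>.02)&(Z<.042)))
v=cv2.fitLine(P[:,:2].astype(np.float32),2,0,.01,.01).ravel(); print("handle dir",v,np.degrees(np.arctan2(v[1],v[0])))
rep("heel",roi(232,272,145,180,(Z>.035)&(Z<.055)))
rep("rails",roi(205,320,140,190,(Z>.013)&(Z<.023)))
rep("base",roi(205,272,140,190,(Z>.004)&(Z<.024)))
for n,e in(("near",slice(172,186)),("far",slice(143,156))):
    m=np.zeros(Z.shape,bool); m[e,205:272]=1; Q=rep(n,m&(Z>.013)&(Z<.023)); v=cv2.fitLine(Q[:,:2].astype(np.float32),2,0,.01,.01).ravel(); print(v)
rep("guard",roi(265,320,140,190,(Z>.056)&(Z<.07)))
rep("cyl",roi(265,320,140,190,(Z>.12)))
rep("disc",roi(265,296,215,246,Z>.008))
```

```text
bench z 0.00033668416877813
mallet head 533 c [ 0.5254 -0.3074] size [0.0909 0.0516] ang 78.2 z50 0.0497 mean [ 0.5243 -0.3063  0.0496]
handle 310 c [ 0.4295 -0.287 ] size [0.0229 0.1141] ang 78.1 z50 0.0346 mean [ 0.4274 -0.2858  0.0343]
handle dir [ 0.9772477  -0.21210115  0.42741022 -0.28580463] -12.245513
heel 409 c [0.5988 0.0557] size [0.0614 0.0652] ang 8.2 z50 0.048 mean [0.5982 0.0534 0.0478]
rails 580 c [0.6168 0.0311] size [0.1236 0.2978] ang 5.3 z50 0.0178 mean [0.5934 0.0752 0.0177]
base 1535 c [0.5979 0.0937] size [0.1561 0.2036] ang 5.2 z50 0.0101 mean [0.5935 0.0947 0.0114]
near 267 c [0.5613 0.0812] size [0.0223 0.1848] ang 5.4 z50 0.0177 mean [0.558  0.0812 0.0176]
[ 0.10601714 -0.9943643   0.5579781   0.08119053]
far 197 c [0.6346 0.0886] size [0.0168 0.1867] ang 6.4 z50 0.0181 mean [0.6356 0.0945 0.018 ]
[ 0.10497347 -0.994475    0.6355997   0.09454581]
guard 837 c [ 0.6114 -0.071 ] size [0.0926 0.1003] ang 4.8 z50 0.064 mean [ 0.6075 -0.0687  0.0639]
cyl 62 c [ 0.6129 -0.0755] size [0.0344 0.0332] ang 86.7 z50 0.1237 mean [ 0.6101 -0.0763  0.1266]
disc 470 c [ 0.4039 -0.0502] size [0.07   0.0675] ang 5.1 z50 0.0242 mean [ 0.4041 -0.0503  0.024 ]
```

Jig push axis is ex = (0.1055, -0.9944) and channel centre b ≈ 0.602. The heel is at a ≈ 0.008 along it. The mallet head is at (0.525, -0.307), yaw -12.2°, so the grip point is (0.4765, -0.297). All sizes and heights match the description. I'll move above the grip.

```bash
python3 -m creep '[0.18,-0.47,0,0,0,0.1, 0.18,-0.47,0,0,0,0.1, 0.18,-0.47,0,0,0,0, 0.18,-0.47,0,0,0,0, 0.18,-0.47,0,0,0,0, 0.18,-0.47,0,0,0,0, 0.18,-0.47,0,0,0,0, 0.18,-0.47,0,0,0,0, 0.18,-0.47,0,0,0,0, 0.18,-0.47,0,0,0,0, 0.18,-0.47,0,0,0,0, 0.18,-0.47,0,0,0,0, 0.18,-0.47,0,0,0,0, 0.18,-0.47,0,0,0,0, 0.18,-0.47,0,0,0,0, 0.18,-0.47,0,0,0,0, 0.18,-0.47,0,0,0,0, 0.18,-0.47,0,0,0,0, 0.18,-0.47,0,0,0,0, 0.18,-0.47,0,0,0,0]' 85 40; python3 -c "from plant import arm;s=arm.sense();print(s['joints'],s['tcp_pos'],s['tcp_rot'])"
```

```text
time_s: 1.77
tcp_pos: [0.47, -0.2883, 0.2307]
tcp_rot: [3.141, -0.001, 2.925]
contact_force: [1.6, 0.9, 0.1]
grip_width: 0.0846
[-5.50266453e-01  3.44464081e-01  1.45669186e-01  1.37307600e+00
  1.66834735e-04 -3.33927231e-01] [ 0.47004856 -0.28830218  0.2306677 ] [ 3.14108284e+00 -9.60529180e-04  2.92525359e+00]
```

```bash
python3 -m creep '[0.08,-0.105,0,0,0,0, 0,0,0,0,0,0, 0,0,-0.4,0,0,0, 0,0,-0.4,0,0,0, 0,0,-0.4,0,0,0, 0,0,-0.4,0,0,0, 0,0,-0.4,0,0,0, 0,0,-0.3,0,0,0, 0,0,-0.2,0,0,0, 0,0,-0.2,0,0,0, 0,0,-0.1,0,0,0, 0,0,0,0,0,0, 0,0,0,0,0,0]' 85 40
python3 -m creep '[0,0,0,0,0,0, 0,0,0,0,0,0, 0,0,0,0,0,0, 0,0,0,0,0,0, 0,0,0,0,0,0, 0,0,0,0,0,0, 0,0,0,0,0,0, 0,0,0,0,0,0, 0,0,0,0,0,0, 0,0,0,0,0,0, 0,0,0,0,0,0, 0,0,0,0,0,0]' 0 60
```

```text
time_s: 2.85
tcp_pos: [0.4763, -0.2941, 0.0074]
tcp_rot: [3.141, -0.001, 2.926]
contact_force: [-0.1, -0.4, -0.2]
grip_width: 0.0852
time_s: 3.85
tcp_pos: [0.4768, -0.2954, 0.0081]
tcp_rot: [-3.14, 0.001, 2.926]
contact_force: [-2.4, -0.6, 5.5]
grip_width: 0.021
```

```bash
python3 -m creep '[0,0,0.1,0,0,0, 0,0,0.2,0,0,0, 0,0,0.3,0,0,0, 0,0,0.3,0,0,0, 0,0,0.3,0,0,0, 0,0,0.3,0,0,0, 0,0,0.3,0,0,0, 0,0,0.3,0,0,0, 0,0,0.2,0,0,0, 0,0,0.1,0,0,0, 0,0,0,0,0,0, 0,0,0,0,0,0]'
python3 - <<'E'
from h import *
s=snap("top"); W=world(s); Z=np.nan_to_num(W[...,2]); print(arm.sense()['tcp_pos'],arm.sense()['contact_force'])
cv2.imwrite("pics/top1.png",s["color"][140:300,280:460].repeat(3,0).repeat(3,1))
h=cv2.cvtColor(s["color"],cv2.COLOR_BGR2HSV)
print(np.round(np.median(h[193:200,364:376].reshape(-1,3),0)))
E
```

```text
time_s: 4.85
tcp_pos: [0.4761, -0.2943, 0.1984]
tcp_rot: [3.141, -0.001, 2.926]
contact_force: [-0.2, -0.7, -3.1]
grip_width: 0.0209
[ 0.47566851 -0.29407665  0.19764539] [ 3.40020286e-04 -2.98861850e-01 -2.95754145e+00]
[23. 38. 58.]
```

View pics/top1.png

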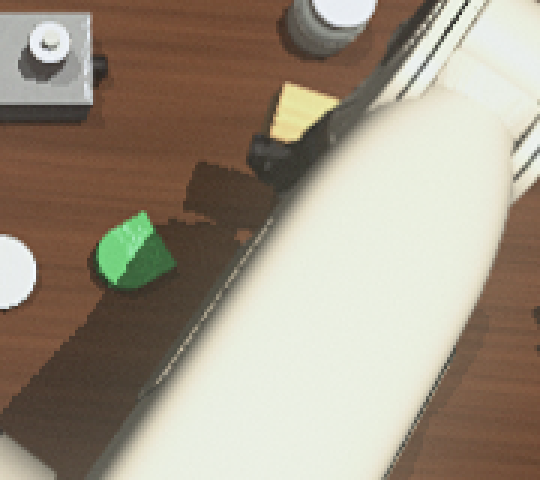

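```bash
python3 -m creep '[0.055,0.2,0,0,0,0, 0.055,0.35,0,0,0,0, 0.055,0.47,0,0,0,0, 0.055,0.47,0,0,0,0, 0.055,0.47,0,0,0,0.05, 0.055,0.47,0,0,0,0.05, 0.055,0.47,0,0,0,0.05, 0.055,0.47,0,0,0,0.05, 0.055,0.47,0,0,0,0.05, 0.055,0.47,0,0,0,0.05, 0.055,0.47,0,0,0,0.05, 0.055,0.47,0,0,0,0.06, 0.055,0.3,0,0,0,0, 0.055,0.1,0,0,0,0, 0,0,0,0,0,0, 0,0,0,0,0,0, 0,0,0,0,0,0]'
python3 - <<'E'
from h import *
for n in("top","side"):
    s=snap(n); np.savez(n+"2.npz",W=world(s)); cv2.imwrite(f"pics/{n}2.png",s["color"])
print(arm.sense()['tcp_pos'],arm.sense()['tcp_rot'])
E
```

```text
time_s: 6.32
tcp_pos: [0.5374, 0.1558, 0.1983]
tcp_rot: [-3.141, -0.002, -3.037]
contact_force: [0.3, 0.2, -2.4]
grip_width: 0.0209
[0.53775703 0.15558076 0.19897449] [-3.14109568e+00 -1.15107813e-03 -3.03762135e+00]
```

View pics/side2.png

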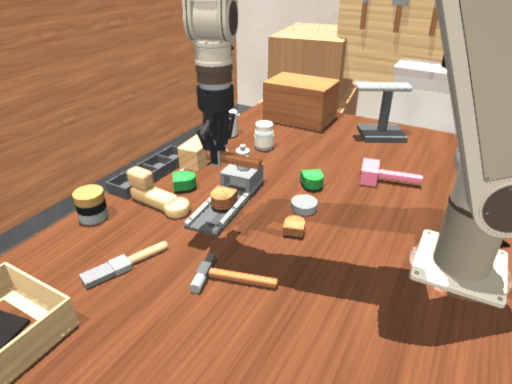

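The side view shows the mallet held level, with its head at (192,152) and handle reaching (262,165), roughly above the open end of the channel. I'll check its pose from depth.

Run:
```python
import numpy as np,cv2
for n in("side","top"):
    W=np.load(n+"2.npz")["W"]; c=cv2.imread(f"pics/{n}2.png"); h=cv2.cvtColor(c,cv2.COLOR_BGR2HSV)
    ok=(W[...,2]>.15)&(W[...,2]<.27)&(abs(W[...,1]-.15)<.1)&(W[...,0]>.36)&(W[...,0]<.68)
    head=ok&(h[...,0]>15)&(h[...,0]<35)&(h[...,1]>70)&(h[...,2]>90)
    hand=ok&(h[...,0]<15)&(h[...,1]>110)
    for k,m in(("head",head),("handle",hand)):
        P=W[m]; 
        if len(P)<10: print(n,k,len(P)); continue
        a=.1055*P[:,0]-.9944*P[:,1]; b=.9944*P[:,0]+.1055*P[:,1]
        q=lambda x:np.round(np.percentile(x,[2,50,98]),4)
        print(n,k,len(P),"a",q(a),"b",q(b),"z",q(P[:,2]), "slope z/b",np.round(np.polyfit(b,P[:,2],1)[0],3),"slope a/b",np.round(np.polyfit(b,a,1)[0],3))
```

```text
side head 541 a [-0.1452 -0.1419 -0.0977] b [0.578  0.5908 0.6273] z [0.1942 0.2162 0.2387] slope z/b -0.048 slope a/b -0.392
side handle 476 a [-0.1297 -0.1092 -0.0925] b [0.4499 0.4996 0.5796] z [0.1922 0.2212 0.2261] slope z/b -0.041 slope a/b -0.037
top head 169 a [-0.0787 -0.0632 -0.053 ] b [0.5799 0.6057 0.6248] z [0.208  0.2396 0.2438] slope z/b -0.042 slope a/b -0.13
top handle 0
```

Head centre is at a = -0.099, b = 0.6026, z ≈ 0.217, tilted 2.4° nose-down, which is fine. I'll lower it to tapping height and close part of the gap.

```bash
python3 -m creep '[0,0,-0.1,0,0,0, 0,0,-0.25,0,0,0, 0,0,-0.35,0,0,0, 0,0,-0.4,0,0,0, 0,0,-0.4,0,0,0, 0,0,-0.35,0,0,0, 0,0,-0.2,0,0,0, 0,0,-0.1,0,0,0, 0,0,0,0,0,0, 0,0,0,0,0,0, 0.004,-0.04,0,0,0,0, 0.004,-0.04,0,0,0,0, 0.004,-0.04,0,0,0,0, 0.004,-0.04,0,0,0,0, 0.004,-0.04,0,0,0,0, 0,0,0,0,0,0]'
python3 - <<'E'
from h import *
s=snap("side"); cv2.imwrite("pics/side3.png",s["color"][110:270,130:330].repeat(3,0).repeat(3,1))
E
```

```text
time_s: 7.75
tcp_pos: [0.54, 0.1405, 0.0277]
tcp_rot: [-3.141, 0.001, -3.036]
contact_force: [-0.6, 0.2, -2.8]
grip_width: 0.0209
```

View pics/side3.png

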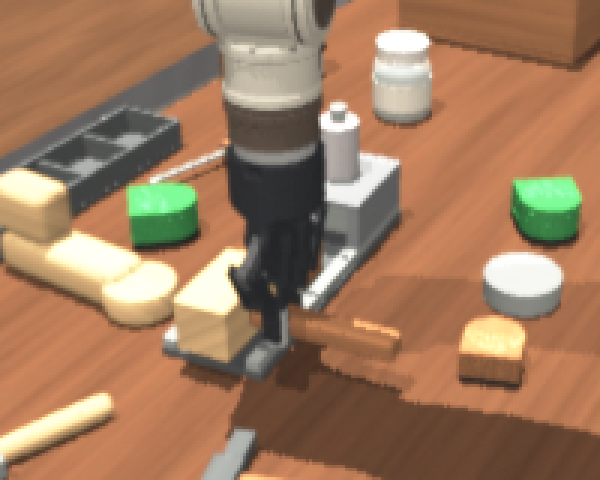

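The head (crop 215,310) sits in the channel behind the heel, handle over the robot-side rail, gripper clear of the guard. I'll start pushing in small steps.

```bash
python3 -m creep '[0.004,-0.04,0,0,0,0, 0.004,-0.04,0,0,0,0, 0.004,-0.04,0,0,0,0, 0.004,-0.04,0,0,0,0, 0.004,-0.04,0,0,0,0, 0.004,-0.04,0,0,0,0, 0.004,-0.04,0,0,0,0, 0.004,-0.04,0,0,0,0, 0.004,-0.04,0,0,0,0, 0.004,-0.04,0,0,0,0, 0.004,-0.04,0,0,0,0, 0.004,-0.04,0,0,0,0, 0.004,-0.04,0,0,0,0, 0.004,-0.04,0,0,0,0, 0.004,-0.04,0,0,0,0, 0.004,-0.04,0,0,0,0]'
python3 -m creep '[0.004,-0.04,0,0,0,0, 0.004,-0.04,0,0,0,0, 0.004,-0.04,0,0,0,0, 0.004,-0.04,0,0,0,0, 0.004,-0.04,0,0,0,0, 0.004,-0.04,0,0,0,0, 0.004,-0.04,0,0,0,0]'
python3 -c "
from h import *
for n in('top','side'):
    s=snap(n); cv2.imwrite(f'pics/{n}4.png',s['color'][110:270,130:330].repeat(3,0).repeat(3,1))"
```

```text
time_s: 9.13
tcp_pos: [0.5448, 0.0897, 0.0273]
tcp_rot: [-3.142, -0.0, -3.035]
contact_force: [-0.9, 1.2, -3.4]
grip_width: 0.021
time_s: 9.72
tcp_pos: [0.5471, 0.0673, 0.0273]
tcp_rot: [-3.142, -0.0, -3.035]
contact_force: [0.7, 0.5, -3.0]
grip_width: 0.0209
```

View pics/top4.png

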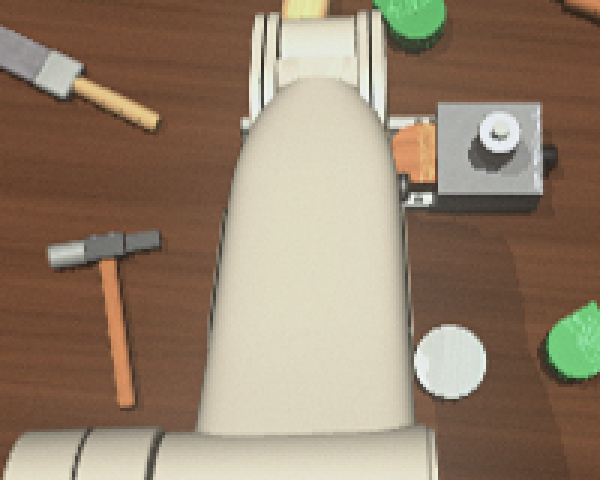

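The heel's front (crop 435,155) is just entering the guard, with its back at about jig x ≈ 0. By the description there are 9–29 mm left. I'll take finer steps and watch the force.

```bash
T='[0.002,-0.02,0,0,0,0, 0.002,-0.02,0,0,0,0, 0,0,0,0,0,0]'; python3 -m creep '[0.002,-0.02,0,0,0,0, 0.002,-0.02,0,0,0,0, 0.002,-0.02,0,0,0,0, 0.002,-0.02,0,0,0,0, 0,0,0,0,0,0]' | grep -E 'pos|force'
python3 -m creep '[0.002,-0.02,0,0,0,0, 0.002,-0.02,0,0,0,0, 0.002,-0.02,0,0,0,0, 0,0,0,0,0,0]' | grep -E 'pos|force'
python3 -m creep '[0.002,-0.02,0,0,0,0, 0.002,-0.02,0,0,0,0, 0,0,0,0,0,0]' | grep -E 'pos|force'
```

```text
tcp_pos: [0.5478, 0.061, 0.0273]
contact_force: [0.4, -0.1, -2.8]
tcp_pos: [0.5482, 0.0561, 0.0273]
contact_force: [-0.5, -0.2, -2.9]
tcp_pos: [0.5486, 0.0529, 0.0273]
contact_force: [0.2, 0.5, -2.6]
```

```bash
python3 -m creep '[0.002,-0.02,0,0,0,0, 0.002,-0.02,0,0,0,0]' | grep -E 'pos|force'
python3 -m creep '[0.002,-0.02,0,0,0,0, 0.002,-0.02,0,0,0,0]' | grep -E 'pos|force'
python3 -m creep '[0.002,-0.02,0,0,0,0, 0,0,0,0,0,0]' | grep -E 'pos|force'
```

```text
tcp_pos: [0.5489, 0.0502, 0.0273]
contact_force: [0.6, 4.1, -2.8]
tcp_pos: [0.5502, 0.0493, 0.0277]
contact_force: [1.1, 10.3, -2.9]
tcp_pos: [0.5496, 0.0487, 0.0276]
contact_force: [0.1, 11.1, -2.9]
```

Run:
```python
from h import *
s=snap("top"); W=world(s); h=cv2.cvtColor(s["color"],cv2.COLOR_BGR2HSV)
P=W[(abs(W[...,2]-.048)<.005)&(h[...,0]<15)&(h[...,1]>110)&(W[...,0]>.56)&(W[...,0]<.65)&(abs(W[...,1])<.1)]
a=.1055*P[:,0]-.9944*P[:,1]; b=.9944*P[:,0]+.1055*P[:,1]
print(len(P),"heel visible a-.036",np.percentile(a,[2,98])-.036,"b",np.percentile(b,[2,98]),arm.sense()["contact_force"])
```

```text
76 heel visible a-.036 [0.02914828 0.04628646] b [0.57763887 0.62920694] [ 0.13635339  9.57412929 -2.9591873 ]
```

```bash
python3 -m creep '[0.002,-0.02,0,0,0,0, 0.002,-0.02,0,0,0,0, 0,0,0,0,0,0]' | grep -E 'pos|rot|force'
python3 -c "
from h import *
s=snap('side'); cv2.imwrite('pics/side5.png',s['color'][130:250,170:320].repeat(4,0).repeat(4,1))"
```

```text
tcp_pos: [0.5494, 0.0483, 0.0277]
tcp_rot: [3.129, 0.001, -3.028]
contact_force: [-1.8, 16.9, -1.0]
```

View pics/side5.png

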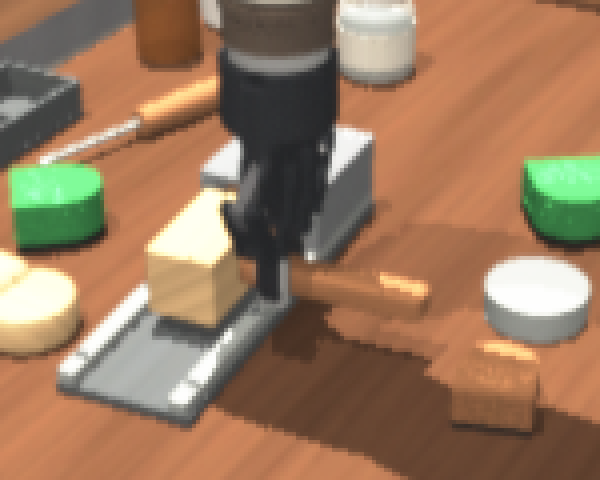

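The contact force rose from about 1 N to 17 N with no further advance. That puts the heel front at jig x ≈ 85 mm, inside the stop's 75–95 mm range, so it is home. I'll back off and lift.

```bash
python3 -m creep '[-0.004,0.04,0,0,0,0, -0.004,0.04,0,0,0,0, -0.008,0.08,0,0,0,0, -0.008,0.08,0,0,0,0, -0.008,0.08,0,0,0,0, -0.008,0.08,0,0,0,0, -0.004,0.04,0,0,0,0, 0,0,0,0,0,0, 0,0,0.1,0,0,0, 0,0,0.25,0,0,0, 0,0,0.35,0,0,0, 0,0,0.4,0,0,0, 0,0,0.4,0,0,0, 0,0,0.35,0,0,0, 0,0,0.2,0,0,0, 0,0,0.1,0,0,0, 0,0,0,0,0,0]'
python3 - <<'E'
from h import *
for n in("top","side"):
    s=snap(n); W=world(s); h=cv2.cvtColor(s["color"],cv2.COLOR_BGR2HSV)
    P=W[(abs(W[...,2]-.048)<.005)&(h[...,0]<15)&(h[...,1]>110)&(W[...,0]>.56)&(W[...,0]<.65)&(abs(W[...,1])<.1)]
    if len(P)<5: print(n,len(P)); continue
    a=.1055*P[:,0]-.9944*P[:,1]; b=.9944*P[:,0]+.1055*P[:,1]
    print(n,len(P),"heel visible jig x",np.percentile(a,[1,99])-.036,"b",np.percentile(b,[2,98]))
    c=h; W2=W; ok=(W[...,2]>.15)&(W[...,2]<.27)&(W[...,0]>.36)&(W[...,0]<.68)&(abs(W[...,1]-.08)<.12)
    head=ok&(h[...,0]>15)&(h[...,0]<35)&(h[...,1]>70)&(h[...,2]>90); Q=W[head]
    hd=ok&(h[...,0]<15)&(h[...,1]>110); H=W[hd]
    print("head z",np.percentile(Q[:,2],[2,50,98]) if len(Q) else 0, "handle slope z/x,y/x",[np.polyfit(H[:,0],H[:,i],1)[0] for i in (2,1)] if len(H)>10 else 0)
E
```

```text
time_s: 13.08
tcp_pos: [0.5474, 0.0771, 0.202]
tcp_rot: [-3.142, 0.005, -3.036]
contact_force: [0.3, -0.3, -3.0]
grip_width: 0.0209
top 134 heel visible jig x [0.0197632  0.04628951] b [0.57569034 0.62884715]
head z [0.21025418 0.24346293 0.24756372] handle slope z/x,y/x 0
side 99 heel visible jig x [0.01620222 0.06146496] b [0.57497591 0.63199879]
head z [0.19760837 0.21987804 0.24030456] handle slope z/x,y/x [np.float64(-0.044152672426007476), np.float64(0.16731889721526114)]
```

The heel's back is at jig x ≈ 18–20 mm, so it sticks out about 29 mm, consistent with being home. I'll carry the mallet back to its original free spot.

```bash
python3 -m creep '[-0.075,-0.2,0,0,0,0, -0.075,-0.35,0,0,0,0, -0.075,-0.47,0,0,0,-0.05, -0.075,-0.47,0,0,0,-0.05, -0.075,-0.47,0,0,0,-0.05, -0.075,-0.47,0,0,0,-0.05, -0.075,-0.47,0,0,0,-0.05, -0.075,-0.47,0,0,0,-0.05, -0.075,-0.47,0,0,0,-0.05, -0.075,-0.47,0,0,0,-0.05, -0.075,-0.25,0,0,0,0, -0.075,-0.1,0,0,0,0, 0,0,0,0,0,0, 0,0,0,0,0,0]'
python3 -m creep '[0,0,-0.15,0,0,0, 0,0,-0.3,0,0,0, 0,0,-0.35,0,0,0, 0,0,-0.35,0,0,0, 0,0,-0.35,0,0,0, 0,0,-0.3,0,0,0, 0,0,-0.2,0,0,0, 0,0,-0.1,0,0,0, 0,0,-0.1,0,0,0, 0,0,-0.05,0,0,0, 0,0,-0.05,0,0,0, 0,0,0,0,0,0]'
```

```text
time_s: 14.35
tcp_pos: [0.4731, -0.2948, 0.1977]
tcp_rot: [3.14, -0.003, 2.933]
contact_force: [0.3, 0.8, -2.7]
grip_width: 0.0208
time_s: 15.35
tcp_pos: [0.4745, -0.2954, 0.0155]
tcp_rot: [-3.141, 0.001, 2.934]
contact_force: [-0.4, -0.2, -1.4]
grip_width: 0.0211
```

```bash
python3 -m creep '[0,0,-0.025,0,0,0, 0,0,-0.025,0,0,0, 0,0,0,0,0,0]'
python3 -m creep '[0,0,0,0,0,0, 0,0,0,0,0,0, 0,0,0,0,0,0, 0,0,0,0,0,0, 0,0,0,0,0,0, 0,0,0,0,0,0, 0,0,0,0,0,0, 0,0,0,0,0,0, 0,0,0,0,0,0]' 60
python3 -m creep '[0,0,0.1,0,0,0, 0,0,0.2,0,0,0, 0,0,0.3,0,0,0, 0,0,0.3,0,0,0, 0,0,0.3,0,0,0, 0,0,0.3,0,0,0, 0,0,0.2,0,0,0, -0.2,0.2,0,0,0,0, -0.3,0.3,0,0,0,0, -0.3,0.3,0,0,0,0, -0.3,0.3,0,0,0,0, -0.2,0.2,0,0,0,0, 0,0,0,0,0,0, 0,0,0,0,0,0]'
python3 - <<'E'
from h import *
s=snap("top"); W=world(s); Z=np.nan_to_num(W[...,2]); cv2.imwrite("pics/top6.png",s["color"])
h=cv2.cvtColor(s["color"],cv2.COLOR_BGR2HSV); R=(W[...,1]<-.2)&(W[...,1]>-.4)&(W[...,0]>.36)&(W[...,0]<.6)
for k,m in(("head",R&(Z>.042)&(Z<.06)),("handle",R&(Z>.02)&(Z<.042)&(h[...,0]<15))):
    P=W[m]; print(k,len(P)); 
    if len(P)>10: r=cv2.minAreaRect(P[:,:2].astype(np.float32)); print(r,np.median(P[:,2]),np.polyfit(P[:,0],P[:,2],1)[0])
P=W[(abs(Z-.048)<.005)&(h[...,0]<15)&(h[...,1]>110)&(W[...,0]>.56)&(W[...,0]<.65)&(abs(W[...,1])<.1)]
a=.1055*P[:,0]-.9944*P[:,1]; print("heel jig x",np.percentile(a,[1,99])-.036)
E
```

```text
time_s: 15.6
tcp_pos: [0.4743, -0.2958, 0.0116]
tcp_rot: [-3.141, 0.001, 2.933]
contact_force: [0.4, -1.0, -2.3]
grip_width: 0.0207
time_s: 16.35
tcp_pos: [0.4741, -0.2955, 0.0113]
tcp_rot: [3.142, -0.0, 2.934]
contact_force: [-0.8, -0.7, 0.8]
grip_width: 0.0598
time_s: 17.52
tcp_pos: [0.3697, -0.191, 0.1482]
tcp_rot: [-3.141, 0.001, 2.935]
contact_force: [0.9, -1.0, -0.7]
grip_width: 0.06
head 222
((0.5095841884613037, -0.26465904712677), (0.07740023732185364, 0.18244096636772156), 28.007585525512695) 0.04954049906662656 0.03797347476270224
handle 0
heel jig x [0.01982447 0.04631698]
```

View pics/top6.png

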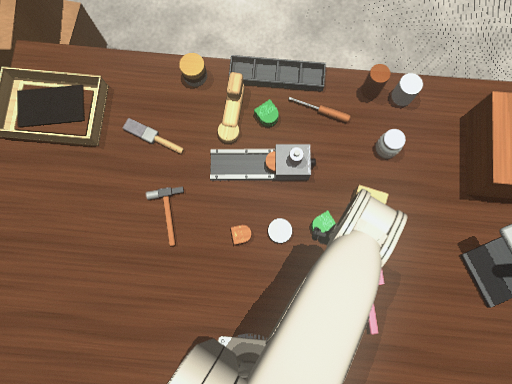

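The heel sits home at (272,161) against the guard, but the arm hides most of the mallet, with only its head edge visible at (372,193). I'll move the arm aside and check the lie.

```bash
python3 -m creep '[0,0.2,0.2,0,0,0, 0,0.4,0.2,0,0,0, 0,0.47,0,0,0,0, 0,0.47,0,0,0,0, 0,0.47,0,0,0,0, 0,0.47,0,0,0,0, 0,0.47,0,0,0,0, 0,0.47,0,0,0,0, 0,0.4,0,0,0,0, 0,0.2,0,0,0,0, 0,0,0,0,0,0, 0,0,0,0,0,0]'
python3 - <<'E'
from h import *
s=snap("top"); W=world(s); Z=np.nan_to_num(W[...,2])
R=np.zeros(Z.shape,bool); R[175:255,345:395]=1
for k,m in(("head",R&(Z>.042)),("handle",R&(Z>.015)&(Z<.042)&(W[...,0]<.49))):
    P=W[m]; r=cv2.minAreaRect(P[:,:2].astype(np.float32)); print(k,len(P),np.round(r[0],4),np.round(r[1],4),"z",np.median(P[:,2]),"slope",np.polyfit(P[:,0],P[:,2],1)[0])
print(arm.sense()["contact_force"],arm.sense()["time_s"],abs(arm.sense()["dq"]).max())
E
```

```text
time_s: 18.57
tcp_pos: [0.3711, 0.1307, 0.1795]
tcp_rot: [-3.141, 0.001, 2.936]
contact_force: [0.5, -0.9, 0.8]
grip_width: 0.0595
head 522 [ 0.5238 -0.3057] [0.09   0.0509] z 0.04966214682106593 slope 0.00028058889180868166
handle 342 [ 0.4398 -0.2883] [0.0475 0.1361] z 0.034432188395020845 slope 0.006461122935909217
[ 0.70567978  0.19316373 -0.01573449] 18.6167 0.02741110100062542
```

The mallet lies flat: head top at 49.7 mm, handle top at 34.4 mm, slope about 0. The heel is unmoved. Handing in.

```bash
python3 -c "from plant import arm; print(arm.job_done())"
```

```text
the job is handed in; nothing more can be done
None
```

The heel is home against the hidden stop and the mallet is lying flat on the open bench. I handed the job in at about 18.6 s; no verdict was reported. I gripped the mallet at its handle and nudged the heel along the channel in small steps.

- **Heel home:** the push force rose from about 1 N to 17 N with no further advance. That puts the heel's front at about jig x = 85 mm, inside the stop's 75–95 mm range, and its back about 29 mm out of the guard. A second check after I set the mallet down gave the same position.
- **Mallet laid down:** I put it back where it first lay. Its head top measured 49.7 mm and its handle top 34.4 mm, level, with the gripper open and clear of everything.
- **Small disagreements:** the mallet hung about 2.4° nose-down in the grip but settled flat when released. The last handle outline came out wider than the handle (47 mm instead of 22 mm), probably stray edge pixels; its height and slope were as expected.

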